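# Gauge an unmarked bushing and store it by size

## Task

Take the brass bushing that stands on the white disc of the tray and slide it down over the stepped mandrel until it stops on its step, then keep pressing gently until the sprung mandrel has sunk about 7 mm (the black line on its stem reaches the collar) and hold it there for about a second; never push the mandrel down to its stop or force the bushing on it. See which coloured band is right under the bushing's lower edge, lift the bushing off and set it down over the storage post of that colour so that it sits level on its cone. Leave the other two bushings, the tape roll, the knob and the cup where they are.

Things in the scene. Friction and masses are not known exactly. Their poses are not given: they have to be found in the camera images.
- bushing_a_center (a point): one of three brass bushings that look alike outside: upright tube, 52 mm outside diameter, 46 mm long, 0.1 to 0.21 kg, standing on the tray; bore 24, 30 or 36 mm, not told which. The point is its centre, half-way up; z is along its axis
- bushing_b_center (a point): another of the three brass bushings: same outside, another bore; the point is its centre, half-way up, z along its axis
- bushing_c_center (a point): another of the three brass bushings: same outside, another bore; the point is its centre, half-way up, z along its axis
- white_disc (a point): centre of the white disc (72 mm across, flat) painted at one end of the grey tray (90 x 260 mm, 3 mm thick, fixed). The tray's long way is this point's y axis; the bushings stand on the tray in a row along y, 85 mm apart, the one on the white disc at the +y end
- mandrel_foot (a point): point on the axis of the upright stepped mandrel, at the underside of its red flange; z up along the axis; it sinks with the mandrel. At rest it is 22 mm above the top of a dark collar (38 mm across, top 30 mm above the table, on a fixed grey block 90 x 90 x 24 mm)
- mandrel_tip (a point): top of the mandrel, 54 mm above mandrel_foot. The tip is 8 mm in diameter, widening to 22 mm at 10 mm below the top; the bare metal nose stays 22 mm down to 19 mm below the top, where a 45-degree cone to the yellow band begins
- step_yellow (a point): on the axis, 34 mm above mandrel_foot: where the lower edge of a bushing of 24 mm bore stops, on the cone just over the yellow band (band 28 mm diameter, from 23 to 32 mm above the foot)
- step_blue (a point): on the axis, 22 mm above mandrel_foot: where the lower edge of a bushing of 30 mm bore stops, on the cone just over the blue band (band 34 mm diameter, from 11 to 20 mm above the foot)
- step_red (a point): on the axis, 10 mm above mandrel_foot: where the lower edge of a bushing of 36 mm bore stops, on the cone just over the red flange (40 mm diameter, from 0 to 8 mm above the foot)
- mandrel (a joint): how far the sprung mandrel is pressed straight down (m): 0 at rest, hard stop at 0.013. It takes about 4.4 N to start and 1.1 N more per mm. A black line on its stem comes down level with the top of the collar at about 0.007. It springs back when let go
- post_yellow_seat (a point): fixed yellow storage post. Point: on its axis, 22 mm over the table, where a 24 mm bore bushing's lower edge rests, on a cone; z up. Foot 50 mm diameter, 10 mm high; plug 28 mm diameter to 20 mm height; 45-degree cone to bare guide 20 mm diameter from 24 to 40 mm; tapers to 6 mm at its top, 50 mm high. Wider bores drop to the foot, narrower ones stop higher
- post_blue_seat (a point): fixed blue storage post. Point: on its axis, 22 mm over the table, where a 30 mm bore bushing's lower edge rests, on a cone; z up. Foot 50 mm diameter, 10 mm high; plug 34 mm diameter to 20 mm height; 45-degree cone to bare guide 26 mm diameter from 24 to 40 mm; tapers to 12 mm at its top, 50 mm high. Wider bores drop to the foot, narrower ones stop higher
- post_red_seat (a point): fixed red storage post. Point: on its axis, 22 mm over the table, where a 36 mm bore bushing's lower edge rests, on a cone; z up. Foot 50 mm diameter, 10 mm high; plug 40 mm diameter to 20 mm height; 45-degree cone to bare guide 32 mm diameter from 24 to 40 mm; tapers to 18 mm at its top, 50 mm high. Wider bores drop to the foot, narrower ones stop higher
- tape_roll: bystander: roll of brown tape lying flat, 84 mm across, 30 mm high; origin at the centre of its underside
- spare_knob: bystander: black lobed spare knob, 47 mm across, 27 mm high; origin at the centre of its underside
- cup: bystander: pale grey cup standing upright, 68 mm across, 100 mm high; origin at the centre of its underside

How it is judged (in metres and radians):
On the way:
1. the bushing from the white disc sits home on its step of the mandrel (within 2 mm in height and sideways), upright, with the mandrel held pressed down 5 to 9.5 mm (((horizontal distance between bushing_a_center and mandrel_foot below 0.002 m and (z of bushing_a_center in the frame of mandrel_foot between 0.0555 and 0.0593 m or z of bushing_a_center in the frame of mandrel_foot between 0.0435 and 0.0473 m or z of bushing_a_center in the frame of mandrel_foot between 0.0315 and 0.0353 m) and angle between bushing_a_center's own z axis and vertical below 0.08 rad and value of joint mandrel between 0.005 and 0.0095 m and distance of each of bushing_b_center, bushing_c_center from where it was at the start of the episode below 0.015 m and horizontal distance between each of bushing_b_center, bushing_c_center and white_disc above 0.05 m) or (horizontal distance between bushing_b_center and mandrel_foot below 0.002 m and (z of bushing_b_center in the frame of mandrel_foot between 0.0555 and 0.0593 m or z of bushing_b_center in the frame of mandrel_foot between 0.0435 and 0.0473 m or z of bushing_b_center in the frame of mandrel_foot between 0.0315 and 0.0353 m) and angle between bushing_b_center's own z axis and vertical below 0.08 rad and value of joint mandrel between 0.005 and 0.0095 m and distance of each of bushing_a_center, bushing_c_center from where it was at the start of the episode below 0.015 m and horizontal distance between each of bushing_a_center, bushing_c_center and white_disc above 0.05 m) or (horizontal distance between bushing_c_center and mandrel_foot below 0.002 m and (z of bushing_c_center in the frame of mandrel_foot between 0.0555 and 0.0593 m or z of bushing_c_center in the frame of mandrel_foot between 0.0435 and 0.0473 m or z of bushing_c_center in the frame of mandrel_foot between 0.0315 and 0.0353 m) and angle between bushing_c_center's own z axis and vertical below 0.08 rad and value of joint mandrel between 0.005 and 0.0095 m and distance of each of bushing_a_center, bushing_b_center from where it was at the start of the episode below 0.015 m and horizontal distance between each of bushing_a_center, bushing_b_center and white_disc above 0.05 m))), for 0.3 s.
At the end, for the whole second after the job is handed in: the bushing from the white disc sits on the cone of the post of its size, which is that of the colour it stopped at (its lower edge within 2 mm of the seat, 3.5 mm sideways), upright within 0.08 rad, at rest; the mandrel has sprung back; the other two bushings have moved less than 15 mm (((((horizontal distance between bushing_a_center and post_yellow_seat below 0.0035 m and z of bushing_a_center in the frame of post_yellow_seat between 0.021 and 0.0255 m) or (horizontal distance between bushing_a_center and post_blue_seat below 0.0035 m and z of bushing_a_center in the frame of post_blue_seat between 0.021 and 0.0255 m) or (horizontal distance between bushing_a_center and post_red_seat below 0.0035 m and z of bushing_a_center in the frame of post_red_seat between 0.021 and 0.0255 m)) and angle between bushing_a_center's own z axis and vertical below 0.08 rad and linear speed of bushing_a below 0.02 m/s and distance of each of bushing_b_center, bushing_c_center from where it was at the start of the episode below 0.015 m and horizontal distance between each of bushing_b_center, bushing_c_center and white_disc above 0.05 m) or (((horizontal distance between bushing_b_center and post_yellow_seat below 0.0035 m and z of bushing_b_center in the frame of post_yellow_seat between 0.021 and 0.0255 m) or (horizontal distance between bushing_b_center and post_blue_seat below 0.0035 m and z of bushing_b_center in the frame of post_blue_seat between 0.021 and 0.0255 m) or (horizontal distance between bushing_b_center and post_red_seat below 0.0035 m and z of bushing_b_center in the frame of post_red_seat between 0.021 and 0.0255 m)) and angle between bushing_b_center's own z axis and vertical below 0.08 rad and linear speed of bushing_b below 0.02 m/s and distance of each of bushing_a_center, bushing_c_center from where it was at the start of the episode below 0.015 m and horizontal distance between each of bushing_a_center, bushing_c_center and white_disc above 0.05 m) or (((horizontal distance between bushing_c_center and post_yellow_seat below 0.0035 m and z of bushing_c_center in the frame of post_yellow_seat between 0.021 and 0.0255 m) or (horizontal distance between bushing_c_center and post_blue_seat below 0.0035 m and z of bushing_c_center in the frame of post_blue_seat between 0.021 and 0.0255 m) or (horizontal distance between bushing_c_center and post_red_seat below 0.0035 m and z of bushing_c_center in the frame of post_red_seat between 0.021 and 0.0255 m)) and angle between bushing_c_center's own z axis and vertical below 0.08 rad and linear speed of bushing_c below 0.02 m/s and distance of each of bushing_a_center, bushing_b_center from where it was at the start of the episode below 0.015 m and horizontal distance between each of bushing_a_center, bushing_b_center and white_disc above 0.05 m)) and value of joint mandrel below 0.002 m); the robot touches nothing.
It fails at once if the mandrel is pressed down more than 11.5 mm (value of joint mandrel above 0.0115 m).
It fails at once if a bushing is forced against the mandrel with more than 25 N (contact force between any of bushing_a, bushing_b, bushing_c and mandrel above 25 N).
It fails at once if the tape roll is moved more than 30 mm (distance of tape_roll from where it was at the start of the episode above 0.03 m).
It fails at once if the spare knob is moved more than 30 mm (distance of spare_knob from where it was at the start of the episode above 0.03 m).
It fails at once if the cup is moved more than 30 mm (distance of cup from where it was at the start of the episode above 0.03 m).
It also fails if it takes over 72 s, if anything falls off the work surface, if the arm or the gripper's body presses on something with over 40 N, if the wrist force passes 120 N, or if a joint passes its speed limit or range.

## Robot

A 6-joint arm with a two-finger parallel gripper is mounted at the origin on a cart in front of the work surface, level with it; the furniture and walls round the work are solid. World frame = base frame: x ahead of the robot, y to its left, z up, the work surface at z = 0. Lengths are in mm, angles in rad, forces in N, time in s.
With the tool pointing down it reaches from about 275 to 1000 mm from the base axis. Payload 8.4 kg.
Tool frame: the origin (TCP) lies between the finger pads; the fingertips stand 25 mm ahead of it and the grasp point (between the pads) lies 6 mm ahead of it; z points along the fingers, y is the line along which they close (so a half turn about z gives the same grasp; the last joint's range is limited). The gripper opens to 85 mm and grips with 20 to 120 N. Pads are 22 mm wide; open, the fingers measure 114 mm over their backs; the gripper's body (76 mm by 85 mm) begins 54 mm behind the grasp point. The pads swing forward as they close: fully open they stand 13 mm farther back than shut.
Start: joints at [-1.183, 0.353, 1.633, -0, 1.155, -0.002], TCP at [237.501, -578.119, 256.281] pointing down, gripper open.
Joint ranges: [-2.63, 2.63], [-0.92, 2.1], [0.06, 2.66], [-1.3, 4.44], [0, 2.69], [-3.02, 3.02]. Speed limits (rad/s): [2.22, 2.22, 2.79, 3.14, 3.14, 3.14].

## Interface

Orientations are given as a rotation vector (axis times angle).
In Python, from bench import read_state, snapshot, camera_params, sign_off gives the robot as it stands.
- The arm moves only by the tool servo_tool, never from a script. Its argument "increments" is a list of rows, each a list of 7 numbers: the turn, a rotation vector about the world's x, y, z in degrees, then the shift along the world's x, y, z in mm, then the closure, from -1 (fully open) to 1 (shut). In form: [[rx, ry, rz, tx, ty, tz, jaw], ...]. A call has 1 to 20 rows; each row is the pose to reach, as a shift and turn from the pose commanded when the call began; what a row does not reach only later rows make up. A row lasts 1/12 s, in which the tool goes at most 41.7 mm and 7.16 degrees, less where a joint would pass 70% of its speed; a pose out of reach is approached as far as the arm can. A call with a gripper value outside its range is refused whole. The fingers move at their own pace and stop on an object; "newtons" is the grip in N (left out, the last holds). Time passes only in rows, so rows that repeat a pose let the fingers close. It gives the time, the measured TCP pose, the force, the opening and the grip force at its end, in the units of the state.
- read_state(): the state, without advancing time (a new reading comes with each control period).
- snapshot(name): name is "side" or "top"; returns (picture, depth): 420x560x3 uint8, red, green, blue; 420x560 float32, mm along the optical axis (not along the pixel's ray), 0 where there is no reading.
- camera_params(name): a dict with "camera_matrix" (3x3 intrinsics, pixels), "k1" (the pictures are not rectified: a ray, as slopes to the right and down, at radius r is drawn at 1 + k1 r^2 times it, then the intrinsics apply), "world_from_camera" (4x4, takes a point from camera to world coordinates). Camera axes: x right, y down, z forward; pixel columns grow to the right and rows downward; lengths in mm; the calibration is good to about 2 mm. A picture is of the moment at which its call begins. camera_params takes no time and is no camera call.
- sign_off(): hands the job in; it is judged then, once.
The state is a dict: "clock": time; "joint_pos": joint angles; "qd": joint speeds; "joint_efforts": joint torques, N m; "tcp_pos": TCP position; "ee_rot": TCP orientation; "contact_force": force on the tool from outside, world axes, zero at the start; "wrist_torque": the same for the moment, N m; "grip_width": finger opening in mm; "finger_force": force on a finger pad.
Only numpy, scipy, OpenCV 4.12 (cv2) and the standard library are available. Lean on these libraries where they do the work, as an engineer would, in place of code of your own. Each camera call takes 0.05 s, during which the arm holds its last target. There are 200 camera calls.

## Working session

There is one attempt and no reset: what is moved stays moved. The work goes in short steps, Python scripts to look and compute and a tool call to move; the robot and the scene stay as the last step left them, time stands still between calls to the robot, and variables do not carry over. Pictures are saved under pics/ and viewed, at most 10 in all, crops included, and the job is handed in when it is done.

Besides the shell and the picture viewer there is one more tool, called after ">>>" in YAML: its name, and indented under it one key for each argument. servo_tool: Moves the arm, as the interface text tells. Its arguments: {"type":"object","properties":{"increments":{"type":"array"},"newtons":{"type":"number"}},"required":["increments"]}

```bash
mkdir -p pics; cat > h.py <<'E'
import numpy as np, cv2
from bench import read_state, snapshot, camera_params, sign_off
def snap(n,f=None):
    p,d=snapshot(n)
    if f: cv2.imwrite('pics/'+f,p[:,:,::-1])
    return p,d
def rays(n,uv):
    c=camera_params(n);K=np.array(c['camera_matrix'],float);T=np.array(c['world_from_camera'],float)
    q=cv2.undistortPoints(np.array(uv,float).reshape(-1,1,2),K,np.array([c['k1'],0,0,0.]),).reshape(-1,2)
    return T[:3,3],np.c_[q,np.ones(len(q))]@T[:3,:3].T
def onz(n,uv,z):
    o,r=rays(n,uv);return o+r*((z-o[2])/r[:,2])[:,None]
def cloud(n,d):
    v,u=np.nonzero(d>0);o,r=rays(n,np.c_[u,v]);P=np.full(d.shape+(3,),np.nan);P[v,u]=o+r*d[v,u][:,None];return P
E
python3 - <<'E'
from h import *
for n in('side','top'):
    p,d=snap(n,n+'0.png');print(n,np.round(camera_params(n)['world_from_camera'],2).tolist(),camera_params(n)['camera_matrix'],camera_params(n)['k1'])
print(read_state())
E
```

```text
side [[-0.94, 0.25, -0.24, 778.15], [0.34, 0.7, -0.63, 676.38], [0.01, -0.67, -0.74, 892.47], [0.0, 0.0, 0.0, 1.0]] [[455.21536823   0.         275.89442054]
 [  0.         455.21536823 213.09314239]
 [  0.           0.           1.        ]] -0.03947634082234653
top [[0.02, -1.0, 0.05, 475.38], [-1.0, -0.02, -0.03, 24.03], [0.04, -0.05, -1.0, 1203.2], [0.0, 0.0, 0.0, 1.0]] [[458.23129234   0.         284.44309531]
 [  0.         458.23129234 207.04306851]
 [  0.           0.           1.        ]] -0.06862431008283054
{'clock': 0.1, 'joint_pos': array([-1.18337916e+00,  3.53582177e-01,  1.63407159e+00, -1.36545576e-05,
        1.15520351e+00, -2.34630893e-03]), 'qd': array([ 3.67015276e-04, -1.26636124e-03,  5.93299535e-05,  7.40119613e-04,
        1.31678049e-03,  2.93592413e-06]), 'joint_efforts': array([ 3.65742817e-04, -6.06358051e+01, -3.42818606e+01,  4.19174046e-05,
        3.81557198e-03, -2.12440753e-06]), 'tcp_pos': array([ 237.35565129, -577.73876186,  255.62962214]), 'ee_rot': array([-3.08090700e+00, -6.08139625e-01,  3.99204662e-04]), 'contact_force': array([-0.61229737,  0.58486545,  0.21979528]), 'wrist_torque': array([0.03525357, 0.00188387, 0.02388557]), 'finger_force': 0.0, 'grip_width': 85.17862147758167}
```

View pics/side0.png

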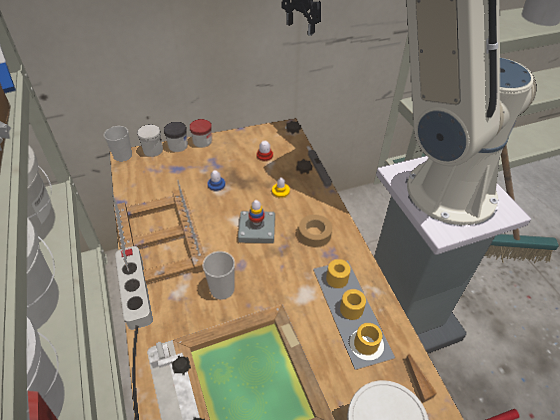

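View pics/top0.png

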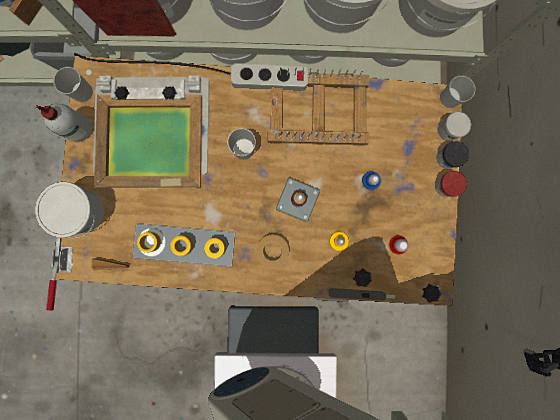

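The side view shows the disc bushing at px (369,338), the mandrel at (257,215), and the posts: blue (216,180), yellow (281,187), red (265,150). The top view shows them at (149,241), (299,198), (372,181), (340,240) and (399,244). Next I'll measure them.

```bash
cat > m.py <<'E'
from h import *
def circ(P):
    A=np.c_[2*P[:,:2],np.ones(len(P))];s=np.linalg.lstsq(A,(P[:,:2]**2).sum(1),rcond=None)[0];return s[:2],np.sqrt(s[2]+s[:2]@s[:2])
def rim(n,p,d,uv,w,z0,z1):
    C=cloud(n,d)[uv[1]-w:uv[1]+w,uv[0]-w:uv[0]+w].reshape(-1,3);Q=C[(C[:,2]>z0)&(C[:,2]<z1)]
    mm=(Q[:,:2].max(0)+Q[:,:2].min(0))/2
    return len(Q),mm.round(1),np.ptp(Q[:,:2],axis=0).round(1),np.median(Q,0).round(1)
E
python3 - <<'E'
from m import *
for n,L in dict(top=dict(disc=(149,241),b2=(180,245),b3=(215,247),mandrel=(299,198),blue=(372,181),yel=(340,240),red=(399,244),tape=(275,246),cup=(242,142)),side=dict(disc=(369,336),b2=(353,300),b3=(339,268),mandrel=(257,210),blue=(216,176),yel=(281,184),red=(265,150),tape=(315,232),cup=(220,270))).items():
    p,d=snap(n);C=cloud(n,d)
    hsv=cv2.cvtColor(p,cv2.COLOR_RGB2HSV)
    for k,uv in L.items():
        z=dict(mandrel=(85,110),tape=(25,35),cup=(90,105)).get(k,(40,52))
        w=22 if k in('tape','cup') else 16
        try: print(n,k,*rim(n,p,d,uv,w,*z))
        except Exception as e: print(n,k,e)
    Zs=C[...,2]
# mandrel block & tray orientation from top
p,d=snap('top');C=cloud('top',d)
m=np.zeros(d.shape,np.uint8);m[225:268,130:240]=1
hsv=cv2.cvtColor(p,cv2.COLOR_RGB2HSV);g=((hsv[...,1]<60)&(m>0)).astype(np.uint8)
cs,_=cv2.findContours(g,cv2.RETR_EXTERNAL,cv2.CHAIN_APPROX_NONE);c=max(cs,key=cv2.contourArea)
b=cv2.boxPoints(cv2.minAreaRect(c));print(onz('top',b,3).round(0).tolist())
for f,(u,v) in dict(a=(299,198),b=(180,245)).items(): pass
E
```

```text
top disc 186 [440.3 327.2] [50.  51.1] [442.3 326.4  48.1]
top b2 218 [434.4 244. ] [50.2 50.4] [434.8 243.7  48.6]
top b3 245 [431. 159.] [50.2 50.2] [430.8 158.4  48.9]
top mandrel 85 [555.6 -49.7] [24.5 24.6] [554.6 -49.3  99.1]
top blue 67 [ 610.8 -245.8] [23.6 23.9] [ 611.4 -243.8   45. ]
top yel 32 [ 451.6 -161.1] [15.4 15.8] [ 449.3 -160.4   45.4]
top red 108 [ 445.1 -316.8] [28.4 31.3] [ 444.1 -315.6   47.2]
top tape 538 [424.   13.2] [79.3 82.1] [423.3  12.7  30.2]
top cup 99 [688.4  93.5] [67.4 66.3] [700.2  95.3  98.5]
side disc 313 [441.2 331.6] [52.3 52. ] [443.  333.   48.3]
side b2 330 [435.4 245.4] [51.6 53.7] [436.  247.6  48.7]
side b3 300 [431.3 161.7] [51.6 49.7] [432.  162.9  47.5]
side mandrel 75 [560.6 -44.4] [23.7 17.4] [560.8 -42.1  96.6]
side blue 43 [ 615.2 -238.4] [23.4 22.3] [ 615.1 -238.    44.8]
side yel 23 [ 453.6 -157.3] [16.  14.1] [ 453.3 -155.2   44.4]
side red 52 [ 446.  -313.6] [23.5 28. ] [ 447.5 -312.2   46.6]
side tape 483 [424.9  16.1] [83.9 84.1] [425.3  17.9  28.8]
side cup 193 [689.9  95.6] [65.2 70.1] [689.2  88.1  95.5]
[[397.0, 376.0, 3.0], [488.0, 371.0, 3.0], [470.0, 112.0, 3.0], [380.0, 117.0, 3.0]]
```

>>> servo_tool:
  increments:
    - [0,0,20,40,180,0,-1]
    - [0,0,40,80,360,0,-1]
    - [0,0,64.5,120,540,0,-1]
    - [0,0,64.5,120,540,0,-1]
    - [0,0,64.5,120,540,0,-1]
    - [0,0,64.5,160,720,-20,-1]
    - [0,0,64.5,160,720,-20,-1]
    - [0,0,64.5,160,720,-20,-1]
    - [0,0,64.5,160,720,-20,-1]
    - [0,0,64.5,160,720,-20,-1]
    - [0,0,64.5,160,720,-20,-1]
    - [0,0,64.5,160,720,-20,-1]
    - [0,0,64.5,180,820,-60,-1]
    - [0,0,64.5,203,906,-116,-1]
    - [0,0,64.5,203,906,-116,-1]
    - [0,0,64.5,203,906,-116,-1]
    - [0,0,64.5,203,906,-116,-1]
    - [0,0,64.5,203,906,-116,-1]
    - [0,0,64.5,203,906,-116,-1]
    - [0,0,64.5,203,906,-116,-1]
  newtons: 40

```text
clock: 1.92
tcp_pos: [417.2, 227.9, 166.6]
ee_rot: [2.281, 2.16, 0.001]
contact_force: [1.3, -0.7, 1.0]
grip_width: 85.4
finger_force: 0.0
```

>>> servo_tool:
  increments:
    - [0,0,0,10,42,-10,-1]
    - [0,0,0,20,84,-20,-1]
    - [0,0,0,23,100,-27,-1]
    - [0,0,0,23,100,-27,-1]
    - [0,0,0,23,100,-27,-1]
    - [0,0,0,23,100,-27,-1]

```text
clock: 2.42
tcp_pos: [439.8, 325.0, 139.9]
ee_rot: [2.281, 2.16, -0.002]
contact_force: [0.5, -0.4, -0.3]
grip_width: 85.4
finger_force: 0.0
```

```bash
python3 -c "
from h import *
s=read_state();print(s['tcp_pos'],s['ee_rot'],s['clock'])"
```

```text
[439.76523338 325.02431921 139.8611321 ] [ 2.28149525e+00  2.15965117e+00 -1.94760035e-03] 2.4167
```

>>> servo_tool:
  increments:
    - [0,0,0,1,3,-35,-1]
    - [0,0,0,1,3,-70,-1]
    - [0,0,0,1,3,-90,-1]
    - [0,0,0,1,3,-100,-1]
    - [0,0,0,1,3,-100,-1]
    - [0,0,0,1,3,-100,0.2]
    - [0,0,0,1,3,-100,0.6]
    - [0,0,0,1,3,-100,1]
    - [0,0,0,1,3,-100,1]
    - [0,0,0,1,3,-100,1]
    - [0,0,0,1,3,-100,1]
    - [0,0,0,1,3,-100,1]
    - [0,0,0,1,3,-100,1]
  newtons: 40

```text
clock: 3.5
tcp_pos: [442.2, 329.2, 41.9]
ee_rot: [2.282, 2.159, 0.004]
contact_force: [-1.0, -2.9, 6.5]
grip_width: 50.0
finger_force: 41.2
```

>>> servo_tool:
  increments:
    - [0,0,0,0,0,20,1]
    - [0,0,0,0,0,60,1]
    - [0,0,0,0,0,100,1]
    - [0,0,0,0,0,135,1]
    - [0,0,0,10,-35,135,1]
    - [0,0,0,21,-70,135,1]
    - [0,0,0,31,-105,135,1]
    - [0,0,0,42,-140,135,1]
    - [0,0,0,52,-175,135,1]
    - [0,0,0,63,-210,135,1]
    - [0,0,0,73,-245,135,1]
    - [0,0,0,84,-280,135,1]
    - [0,0,0,94,-315,135,1]
    - [0,0,0,104,-350,135,1]
    - [0,0,0,111,-370,135,1]
    - [0,0,0,113,-377,135,1]
    - [0,0,0,113,-377,135,1]
    - [0,0,0,113,-377,135,1]
    - [0,0,0,113,-377,135,1]

```text
clock: 5.08
tcp_pos: [553.8, -47.3, 175.3]
ee_rot: [-2.281, -2.16, -0.0]
contact_force: [-0.7, -0.9, -1.7]
grip_width: 49.7
finger_force: 42.9
```

```bash
python3 - <<'E'
from h import *
s=read_state();print(s['tcp_pos'],s['ee_rot'],s['grip_width'],s['contact_force'])
a,_=snap('side');b,_=snap('top')
A=cv2.resize(a[140:260,195:325],None,fx=4,fy=4,interpolation=cv2.INTER_CUBIC);B=cv2.resize(b[140:260,250:320],None,fx=4,fy=4)
cv2.imwrite('pics/m1.png',np.hstack([A,B])[:,:,::-1])
E
```

```text
[553.75797422 -47.2526502  175.28815227] [-2.28096597e+00 -2.15967735e+00 -1.67834498e-04] 49.69860457879644 [-0.67640122 -0.87398267 -1.73700668]
```

View pics/m1.png

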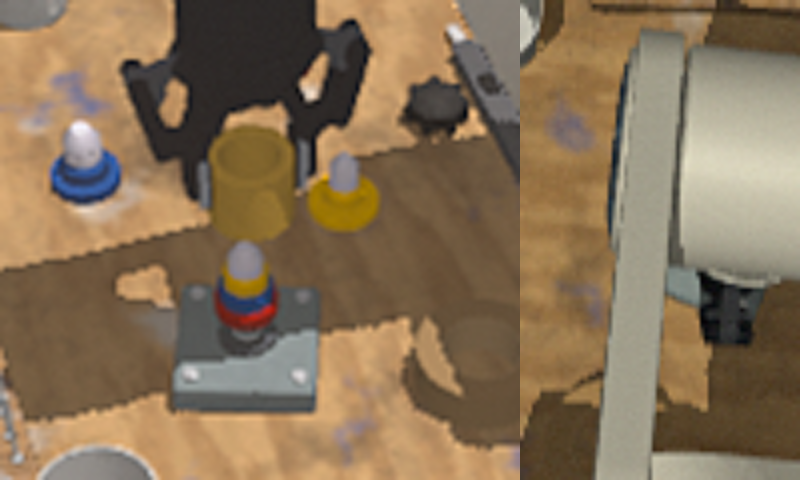

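The side view shows the bushing just above and slightly behind the mandrel, with the mandrel tip at px (256,202) and the bushing mouth around (258,195). The arm blocks the top view. I'll fit circles of known radius to the side depth data for both, so the offset between them comes from the same camera.

```bash
cat > f.py <<'E'
from h import *
from scipy.optimize import least_squares
def cyl(Q,r,g):
    """axis xy of upright cylinder radius r (array ok) through surface points Q"""
    s=least_squares(lambda c:np.hypot(*(Q[:,:2]-c).T)-r,g,loss='soft_l1',f_scale=1.);return s.x,np.median(abs(s.fun))
def side():
    p,d=snap('side');C=cloud('side',d);h=cv2.cvtColor(p,cv2.COLOR_RGB2HSV).astype(int)
    return p,C,h
def near(C,c,R,z0,z1): return (np.hypot(C[...,0]-c[0],C[...,1]-c[1])<R)&(C[...,2]>z0)&(C[...,2]<z1)
def edges(C,M,uvtest=None):
    v,u=np.nonzero(M);return [(r,u[v==r].min(),u[v==r].max()) for r in np.unique(v)]
E
python3 - <<'E'
from f import *
s=read_state();t=s['tcp_pos'];zb=t[2]-39
for i in range(2):
    p,C,h=side();gold=(h[...,0]>15)&(h[...,0]<32)&(h[...,1]>130)
    M=near(C,t,40,zb+5,zb+40)&gold
    P=C[M];o=camera_params('side')['world_from_camera'][:2,3]
    k=np.hypot(*(P[:,:2]-t[:2]).T)>20
    tow=(P[:,:2]-t[:2])@((o-t[:2])/np.linalg.norm(o-t[:2]))
    Q=P[(tow>12)];print('bush',len(Q),cyl(Q,26,t[:2]))
    G=near(C,t,45,zb-15,zb+60)&gold;print('z',np.nanpercentile(C[G][:,2],[1,99]))
    m=(555,-48)
    for nm,z0,z1,r in(('red',52,60,20),('blue',63,72,17),('yel',75,84,14),('nose',88,95,11)):
        Q=C[near(C,m,30,z0,z1)];Q=Q[((Q[:,:2]-m)@((o-m)/np.linalg.norm(o-m))>r*.3)]
        print(nm,len(Q),cyl(Q,r,m))
    # image axis check
    from numpy import mean
    e=edges(C,G);print('bush mid',[(a,(b+c)/2,c-b+1) for a,b,c in e][::4])
    N=near(C,m,24,52,110);e=edges(C,N);print('mand mid',[(a,(b+c)/2,c-b+1) for a,b,c in e][::3])
E
```

```text
bush 213 (array([554.54552633, -45.80747458]), np.float64(0.649405490613546))
z [136.96524368 183.95923051]
red 42 (array([558.78511874, -48.95785089]), np.float64(0.7362672796429788))
blue 35 (array([558.61017655, -48.76516752]), np.float64(0.8066090413624565))
yel 34 (array([558.59691014, -48.95550607]), np.float64(1.0869408376720386))
nose 17 (array([558.31650891, -48.22688654]), np.float64(0.7910352272376056))
bush mid [(np.int64(172), np.float64(256.5), np.int64(10)), (np.int64(176), np.float64(257.5), np.int64(20)), (np.int64(180), np.float64(257.5), np.int64(22)), (np.int64(184), np.float64(258.0), np.int64(21)), (np.int64(188), np.float64(257.5), np.int64(20)), (np.int64(192), np.float64(257.5), np.int64(20)), (np.int64(196), np.float64(257.0), np.int64(19)), (np.int64(200), np.float64(259.5), np.int64(2))]
mand mid [(np.int64(201), np.float64(255.5), np.int64(4)), (np.int64(204), np.float64(255.0), np.int64(9)), (np.int64(207), np.float64(255.5), np.int64(12)), (np.int64(210), np.float64(255.5), np.int64(14)), (np.int64(213), np.float64(255.5), np.int64(16)), (np.int64(216),
[... 668 characters left out ...]
nt64(180), np.float64(257.5), np.int64(22)), (np.int64(184), np.float64(258.0), np.int64(21)), (np.int64(188), np.float64(257.5), np.int64(20)), (np.int64(192), np.float64(257.0), np.int64(21)), (np.int64(196), np.float64(257.0), np.int64(19)), (np.int64(200), np.float64(259.5), np.int64(2))]
mand mid [(np.int64(201), np.float64(255.5), np.int64(4)), (np.int64(204), np.float64(255.0), np.int64(9)), (np.int64(207), np.float64(255.5), np.int64(12)), (np.int64(210), np.float64(255.5), np.int64(14)), (np.int64(213), np.float64(255.5), np.int64(16)), (np.int64(216), np.float64(255.5), np.int64(16)), (np.int64(219), np.float64(256.0), np.int64(13)), (np.int64(222), np.float64(255.5), np.int64(4))]
```

>>> servo_tool:
  increments:
    - [0,0,0,4,-3,-8,1]
    - [0,0,0,4,-3,-18,1]
    - [0,0,0,4,-3,-28,1]
    - [0,0,0,4,-3,-33,1]
    - [0,0,0,4,-3,-36,1]
    - [0,0,0,4,-3,-36,1]
    - [0,0,0,4,-3,-36,1]

```text
clock: 5.87
tcp_pos: [558.1, -51.4, 138.8]
ee_rot: [-2.282, -2.159, 0.001]
contact_force: [0.3, -0.1, -2.0]
grip_width: 49.9
finger_force: 42.9
```

```bash
python3 - <<'E'
from f import *
s=read_state();t=s['tcp_pos'];zb=t[2]-39;print(t,s['contact_force'])
p,C,h=side();gold=(h[...,0]>15)&(h[...,0]<32)&(h[...,1]>130)
o=camera_params('side')['world_from_camera'][:2,3]
P=C[near(C,t,40,zb+5,zb+40)&gold];tow=(P[:,:2]-t[:2])@((o-t[:2])/np.linalg.norm(o-t[:2]))
print('bush',cyl(P[tow>12],26,t[:2]));m=(555,-48)
for nm,z0,z1,r in(('red',52,60,20),('blue',63,72,17),('yel',75,84,14)):
    Q=C[near(C,m,30,z0,z1)];Q=Q[((Q[:,:2]-m)@((o-m)/np.linalg.norm(o-m))>r*.3)]
    print(nm,len(Q),cyl(Q,r,m))
E
```

```text
[558.12776092 -51.38165422 138.7810379 ] [ 0.33463387 -0.12895678 -2.00461018]
bush (array([559.2818119 , -50.10883067]), np.float64(0.7147368872693889))
red 33 (array([558.46169731, -49.0814919 ]), np.float64(0.7332418877761491))
blue 43 (array([558.63575719, -49.39839582]), np.float64(0.9024641776456974))
yel 33 (array([558.53513218, -48.32644742]), np.float64(0.7295254530983364))
```

>>> servo_tool:
  increments:
    - [0,0,0,-0.5,1,-3,1]
    - [0,0,0,-0.5,1,-6,1]
    - [0,0,0,-0.5,1,-9,1]
    - [0,0,0,-0.5,1,-12,1]
    - [0,0,0,-0.5,1,-14,1]
    - [0,0,0,-0.5,1,-16,1]
    - [0,0,0,-0.5,1,-16,1]
    - [0,0,0,-0.5,1,-16,1]

```text
clock: 6.58
tcp_pos: [557.7, -50.4, 123.0]
ee_rot: [-2.282, -2.159, 0.0]
contact_force: [0.7, -0.2, -2.0]
grip_width: 50.3
finger_force: 42.9
```

>>> servo_tool:
  increments:
    - [0,0,0,0,0,-2,1]
    - [0,0,0,0,0,-4,1]
    - [0,0,0,0,0,-6,1]
    - [0,0,0,0,0,-8,1]
    - [0,0,0,0,0,-10,1]
    - [0,0,0,0,0,-12,1]
    - [0,0,0,0,0,-12,1]
    - [0,0,0,0,0,-12,1]

```text
clock: 7.25
tcp_pos: [557.7, -50.4, 110.9]
ee_rot: [-2.282, -2.159, 0.0]
contact_force: [0.4, 0.7, -2.1]
grip_width: 50.1
finger_force: 42.9
```

>>> servo_tool:
  increments:
    - [0,0,0,0,0,-2,1]
    - [0,0,0,0,0,-4,1]
    - [0,0,0,0,0,-6,1]
    - [0,0,0,0,0,-8,1]
    - [0,0,0,0,0,-9,1]
    - [0,0,0,0,0,-10,1]
    - [0,0,0,0,0,-11,1]
    - [0,0,0,0,0,-11,1]
    - [0,0,0,0,0,-11,1]

```text
clock: 8.0
tcp_pos: [557.8, -50.3, 100.2]
ee_rot: [-2.282, -2.159, -0.0]
contact_force: [-1.4, -0.0, 0.4]
grip_width: 50.0
finger_force: 43.3
```

>>> servo_tool:
  increments:
    - [0,0,0,0,0,-1,1]
    - [0,0,0,0,0,-2,1]
    - [0,0,0,0,0,-3,1]
    - [0,0,0,0,0,-4,1]
    - [0,0,0,0,0,-4,1]
    - [0,0,0,0,0,-4,1]

```text
clock: 8.5
tcp_pos: [557.8, -50.4, 96.3]
ee_rot: [2.282, 2.159, 0.0]
contact_force: [-2.5, 0.2, 5.0]
grip_width: 50.0
finger_force: 43.8
```

```bash
python3 - <<'E'
from f import *
s=read_state();t=s['tcp_pos'];zb=t[2]-39;print(t,s['contact_force'],s['wrist_torque'])
p,C,h=side();gold=(h[...,0]>15)&(h[...,0]<32)&(h[...,1]>130)
o=camera_params('side')['world_from_camera'][:2,3]
P=C[near(C,t,40,zb+5,zb+40)&gold];tow=(P[:,:2]-t[:2])@((o-t[:2])/np.linalg.norm(o-t[:2]))
print('bush',cyl(P[tow>12],26,t[:2]));m=(555,-48)
cv2.imwrite('pics/m2.png',cv2.resize(p[170:255,215:300],None,fx=7,fy=7,interpolation=cv2.INTER_CUBIC)[:,:,::-1])
E
```

```text
[557.83362528 -50.36680394  96.25100714] [-2.4889508   0.20692248  5.0187793 ] [ 0.20925673  0.36560445 -0.03345599]
bush (array([558.61855718, -48.98945308]), np.float64(0.7169193618088414))
```

View pics/m2.png

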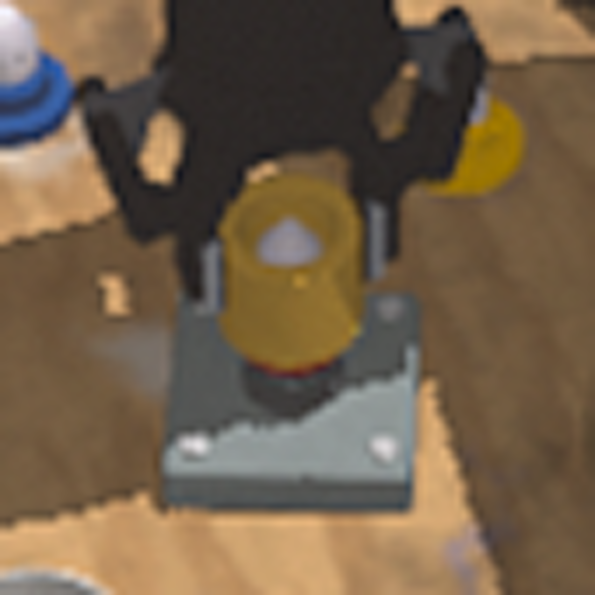

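The red flange is right under the bushing's lower edge (crop px 290,368), so the post is red. Pressing on gently.

>>> servo_tool:
  increments:
    - [0,0,0,-0.4,0,-1,1]
    - [0,0,0,-0.4,0,-2,1]
    - [0,0,0,-0.4,0,-3,1]
    - [0,0,0,-0.4,0,-3.5,1]
    - [0,0,0,-0.4,0,-3.5,1]
    - [0,0,0,-0.4,0,-3.5,1]

```text
clock: 9.05
tcp_pos: [557.8, -50.4, 93.1]
ee_rot: [2.281, 2.159, 0.001]
contact_force: [-2.2, 1.0, 9.1]
grip_width: 49.9
finger_force: 44.2
```

>>> servo_tool:
  increments:
    - [0,0,0,0,0,-0.6,1]
    - [0,0,0,0,0,-0.6,1]
    - [0,0,0,0,0,-0.6,1]
    - [0,0,0,0,0,-0.6,1]
    - [0,0,0,0,0,-0.6,1]
    - [0,0,0,0,0,-0.6,1]
    - [0,0,0,0,0,-0.6,1]
    - [0,0,0,0,0,-0.6,1]
    - [0,0,0,0,0,-0.6,1]
    - [0,0,0,0,0,-0.6,1]
    - [0,0,0,0,0,-0.6,1]
    - [0,0,0,0,0,-0.6,1]
    - [0,0,0,0,0,-0.6,1]
    - [0,0,0,0,0,-0.6,1]

```text
clock: 10.22
tcp_pos: [557.8, -50.4, 92.6]
ee_rot: [2.282, 2.159, 0.001]
contact_force: [-2.2, 0.2, 9.5]
grip_width: 49.7
finger_force: 44.2
```

```bash
python3 - <<'E'
from f import *
s=read_state();t=s['tcp_pos'];zb=t[2]-38;print(t,s['contact_force'],s['wrist_torque'])
p,C,h=side();gold=(h[...,0]>15)&(h[...,0]<32)&(h[...,1]>130)
o=camera_params('side')['world_from_camera'][:2,3]
P=C[near(C,t,40,zb+5,zb+40)&gold];tow=(P[:,:2]-t[:2])@((o-t[:2])/np.linalg.norm(o-t[:2]))
for a,b in((5,40),(5,22),(22,40)):
    k=(tow>12)&(P[:,2]>zb+a)&(P[:,2]<zb+b);print('bush',cyl(P[k],26,t[:2]))
Q=C[near(C,t,35,zb-15,zb+60)&gold];print(np.nanpercentile(Q[:,2],[1,99]))
cv2.imwrite('pics/m3.png',cv2.resize(p[190:240,225:285],None,fx=10,fy=10,interpolation=cv2.INTER_CUBIC)[:,:,::-1])
E
```

```text
[557.79277718 -50.36598721  92.61088682] [-2.24463865  0.16490993  9.47909549] [0.27344614 0.5758616  0.03997395]
bush (array([558.5990322 , -49.08750674]), np.float64(0.8892682363074016))
bush (array([558.73547126, -48.9441652 ]), np.float64(0.855737832777578))
bush (array([558.48642082, -49.22021131]), np.float64(0.8320110949286743))
[ 55.87119287 101.59211077]
```

View pics/m3.png

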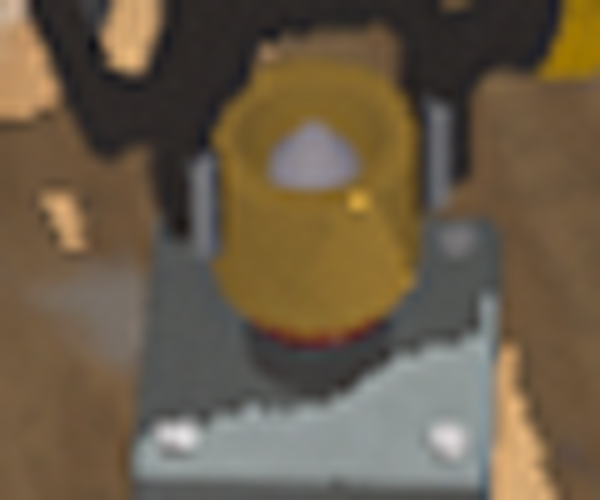

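Held for over a second with about 6.5–7 mm of sink; red shows under the bushing's edge at crop (315,335). Lifting off to the red post.

>>> servo_tool:
  increments:
    - [0,0,0,0,0,3,1]
    - [0,0,0,0,0,7,1]
    - [0,0,0,0,0,15,1]
    - [0,0,0,0,0,27,1]
    - [0,0,0,0,0,42,1]
    - [0,0,0,0,0,58,1]
    - [0,0,0,0,0,75,1]
    - [0,0,0,0,0,75,1]
    - [0,0,0,-12,-30,75,1]
    - [0,0,0,-26,-62,75,1]
    - [0,0,0,-40,-97,75,1]
    - [0,0,0,-55,-132,75,1]
    - [0,0,0,-70,-167,70,1]
    - [0,0,0,-84,-202,60,1]
    - [0,0,0,-98,-237,45,1]
    - [0,0,0,-107,-258,30,1]
    - [0,0,0,-111,-267,20,1]
    - [0,0,0,-111,-267,20,1]
    - [0,0,0,-111,-267,20,1]
    - [0,0,0,-111,-267,20,1]

```text
clock: 11.93
tcp_pos: [446.9, -316.5, 112.2]
ee_rot: [-2.281, -2.16, -0.0]
contact_force: [-0.6, 0.0, -1.6]
grip_width: 49.9
finger_force: 42.9
```

```bash
cat > g.py <<'E'
from f import *
def go(name):
    s=read_state();t=s['tcp_pos'];zb=t[2]-38;print(t,s['ee_rot'],s['contact_force'])
    p,C,h=side();gold=(h[...,0]>15)&(h[...,0]<32)&(h[...,1]>130)
    o=camera_params('side')['world_from_camera'][:2,3]
    P=C[near(C,t,40,zb+5,zb+40)&gold];tow=(P[:,:2]-t[:2])@((o-t[:2])/np.linalg.norm(o-t[:2]))
    for a,b in((5,40),(5,22),(22,40)):
        k=(tow>12)&(P[:,2]>zb+a)&(P[:,2]<zb+b);print('bush',k.sum(),cyl(P[k],26,t[:2]))
    Q=C[near(C,t,35,zb-15,zb+60)&gold];print(np.nanpercentile(Q[:,2],[1,99]))
    m=np.array((446,-316.))
    red=((h[...,0]<8)|(h[...,0]>172))&(h[...,1]>110)
    for nm,z0,z1,r,M in(('foot',1.5,9,25,red),('plug',12,19,20,red),('guide',26,38,16,~red)):
        Q=C[near(C,m,32,z0,z1)&M];Q=Q[((Q[:,:2]-m)@((o-m)/np.linalg.norm(o-m))>r*.3)]
        if len(Q)>4: print(nm,len(Q),cyl(Q,r,m))
    u,v=[int(x) for x in (265,140)]
    cv2.imwrite('pics/'+name,cv2.resize(p[95:175,215:315],None,fx=6,fy=6,interpolation=cv2.INTER_CUBIC)[:,:,::-1])
E
python3 -c "
from g import *
go('r1.png')"
```

```text
[ 446.91281346 -316.46783365  112.22661557] [-2.28137161e+00 -2.15968296e+00 -4.56193973e-04] [-0.57628024  0.02453185 -1.63779824]
bush 158 (array([ 447.97718032, -314.99713735]), np.float64(1.0436089054661313))
bush 74 (array([ 448.1264122 , -315.10222908]), np.float64(0.972443297383176))
bush 84 (array([ 447.77653464, -314.87763361]), np.float64(1.0861672237140425))
[ 74.42181249 120.75491663]
foot 34 (array([ 443.92169999, -319.62139758]), np.float64(1.4955950712727635))
plug 26 (array([ 445.09753339, -317.96077445]), np.float64(1.1162926805800364))
guide 32 (array([ 445.14504048, -318.49515048]), np.float64(1.115159139504991))
```

View pics/r1.png

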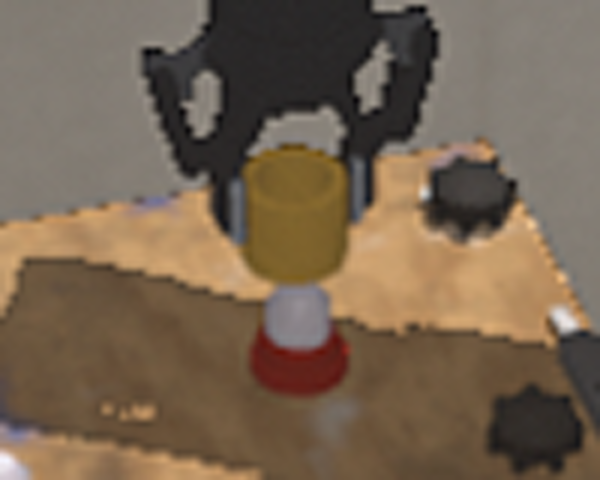

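The bushing (crop px 297,215) hangs above the red post (299,320), nearly in line. I'll check the azimuth with edge midpoints.

```bash
python3 - <<'E'
from f import *
p,C,h=side();o=camera_params('side')['world_from_camera'][:2,3]
gold=(h[...,0]>15)&(h[...,0]<32)&(h[...,1]>130);red=((h[...,0]<8)|(h[...,0]>172))&(h[...,1]>110)
def az(M,box):
    v0,v1,u0,u1=box;out=[]
    for v in range(v0,v1):
        u=np.nonzero(M[v,u0:u1])[0]+u0
        if len(u)>6:
            _,r=rays('side',[(u.min()-.5,v),(u.max()+.5,v)]);out.append((np.arctan2(r[:,1],r[:,0]).mean(),np.ptp(np.arctan2(r[:,1],r[:,0]))))
    return np.array(out)
b=az(gold,(122,139,250,280));r=az(red,(147,162,250,280))
gray=(h[...,1]<45);g=az(gray,(143,152,257,273))
D=np.hypot(*(np.array([446,-316])-o))
for n,a in(('bush',b),('red',r),('guide',g)): print(n,len(a),(a[:,0]*D).round(2),'med',np.median(a[:,0])*D,'w',(a[:,1]*D).round(0))
E
```

```text
bush 17 [-1981.69 -1981.66 -1983.03 -1983.   -1982.97 -1982.94 -1982.9  -1982.87
 -1982.84 -1982.81 -1982.78 -1982.75 -1982.72 -1982.68 -1981.22 -1979.74
 -1981.14] med -1982.7796295928108 w [45. 50. 48. 48. 48. 48. 48. 48. 48. 48. 49. 49. 49. 49. 52. 49. 46.]
red 9 [-1983.6  -1983.57 -1983.54 -1983.51 -1983.48 -1981.94 -1983.41 -1983.38
 -1983.34] med -1983.4780405397084 w [48. 48. 48. 48. 48. 45. 42. 36. 24.]
guide 9 [-1983.87 -1983.84 -1982.35 -1982.32 -1982.28 -1982.25 -1982.21 -1983.66
 -1983.63] med -1982.3496905601212 w [23. 29. 32. 32. 32. 32. 33. 30. 24.]
```

>>> servo_tool:
  increments:
    - [0,0,0,-1.2,-2,-8,1]
    - [0,0,0,-1.2,-2,-16,1]
    - [0,0,0,-1.2,-2,-22,1]
    - [0,0,0,-1.2,-2,-26,1]
    - [0,0,0,-1.2,-2,-29,1]
    - [0,0,0,-1.2,-2,-32,1]
    - [0,0,0,-1.2,-2,-34,1]
    - [0,0,0,-1.2,-2,-34,1]
    - [0,0,0,-1.2,-2,-34,1]

```text
clock: 12.78
tcp_pos: [445.2, -319.4, 78.0]
ee_rot: [-2.282, -2.159, 0.0]
contact_force: [0.7, -0.6, -2.3]
grip_width: 49.8
finger_force: 42.9
```

>>> servo_tool:
  increments:
    - [0,0,0,0,0.5,-2,1]
    - [0,0,0,0,0.5,-4,1]
    - [0,0,0,0,0.5,-6,1]
    - [0,0,0,0,0.5,-8,1]
    - [0,0,0,0,0.5,-10,1]
    - [0,0,0,0,0.5,-10,1]
    - [0,0,0,0,0.5,-10,1]

```text
clock: 13.37
tcp_pos: [445.1, -318.8, 67.8]
ee_rot: [-2.282, -2.159, 0.0]
contact_force: [1.1, -0.5, -2.1]
grip_width: 50.0
finger_force: 42.9
```

>>> servo_tool:
  increments:
    - [0,0,0,0,0,-2,1]
    - [0,0,0,0,0,-4,1]
    - [0,0,0,0,0,-5,1]
    - [0,0,0,0,0,-6,1]
    - [0,0,0,0,0,-7,1]
    - [0,0,0,0,0,-7.5,1]
    - [0,0,0,0,0,-7.5,1]
    - [0,0,0,0,0,-7.5,1]

```text
clock: 14.03
tcp_pos: [445.0, -319.0, 61.0]
ee_rot: [-2.282, -2.159, 0.0]
contact_force: [-3.3, 0.5, 6.8]
grip_width: 50.1
finger_force: 44.0
```

>>> servo_tool:
  increments:
    - [0,0,0,-0.7,0,0,1]
    - [0,0,0,-1,0,0,1]
    - [0,0,0,-1,0,0,1]
    - [0,0,0,-1,0,0,1]
    - [0,0,0,-1,0,0,1]

```text
clock: 14.45
tcp_pos: [444.3, -319.1, 60.6]
ee_rot: [2.282, 2.159, -0.0]
contact_force: [-1.1, -0.2, 3.2]
grip_width: 50.1
finger_force: 43.3
```

>>> servo_tool:
  increments:
    - [0,0,0,0,0,0,0.3]
    - [0,0,0,0,0,0,0.0]
    - [0,0,0,0,0,0,-0.3]
    - [0,0,0,0,0,0,-0.6]
    - [0,0,0,0,0,0,-1]
    - [0,0,0,0,0,0,-1]
    - [0,0,0,0,0,0,-1]
    - [0,0,0,0,0,0,-1]
    - [0,0,0,0,0,10,-1]
    - [0,0,0,0,0,40,-1]
    - [0,0,0,0,0,80,-1]
    - [0,0,0,0,0,120,-1]
    - [0,0,0,0,0,160,-1]
    - [0,0,0,-40,0,180,-1]
    - [0,0,0,-80,0,180,-1]
    - [0,0,0,-100,0,180,-1]
    - [0,0,0,-100,0,180,-1]
    - [0,0,0,-100,0,180,-1]
    - [0,0,0,-100,0,180,-1]

```text
clock: 16.03
tcp_pos: [344.7, -319.2, 241.2]
ee_rot: [2.281, 2.158, 0.0]
contact_force: [-0.7, -0.4, -0.4]
grip_width: 85.7
finger_force: 0.0
```

```bash
python3 - <<'E'
from f import *
print(read_state()['tcp_pos'],read_state()['contact_force'])
p,C,h=side();gold=(h[...,0]>15)&(h[...,0]<32)&(h[...,1]>130)
o=camera_params('side')['world_from_camera'][:2,3];t=np.array((445.,-318))
A=C[near(C,t,40,15,80)&gold];print('z',np.nanpercentile(A[:,2],[1,99]))
tow=(A[:,:2]-t)@((o-t)/np.linalg.norm(o-t))
for a,b in((26,45),(45,64)):
    k=(tow>12)&(A[:,2]>a)&(A[:,2]<b);print(cyl(A[k],26,t))
R=A[(A[:,2]>62)];c=np.median(R,0);print('rim plane',np.linalg.lstsq(np.c_[R[:,:2]-c[:2],np.ones(len(R))],R[:,2],rcond=None)[0],len(R))
m=(558.6,-49)
print('mandrel top z',np.nanpercentile(C[near(C,m,12,70,130)][:,2],99))
q,_=snap('top')
cv2.imwrite('pics/r2.png',np.hstack([cv2.resize(p[100:190,215:295],None,fx=5,fy=5,interpolation=cv2.INTER_CUBIC),cv2.resize(q[205:295,360:440],None,fx=5,fy=5,interpolation=cv2.INTER_CUBIC)])[:,:,::-1])
E
```

```text
[ 344.73249807 -319.1993768   241.21041984] [-0.67460641 -0.39527442 -0.3568885 ]
z [23.09139995 68.57438517]
(array([ 445.65904006, -317.76969061]), np.float64(1.0414004364859508))
(array([ 445.46824287, -317.53806585]), np.float64(1.2680461003991699))
rim plane [-2.11620698e-02 -6.60623995e-03  6.54360528e+01] 100
mandrel top z 105.44397648207924
```

View pics/r2.png

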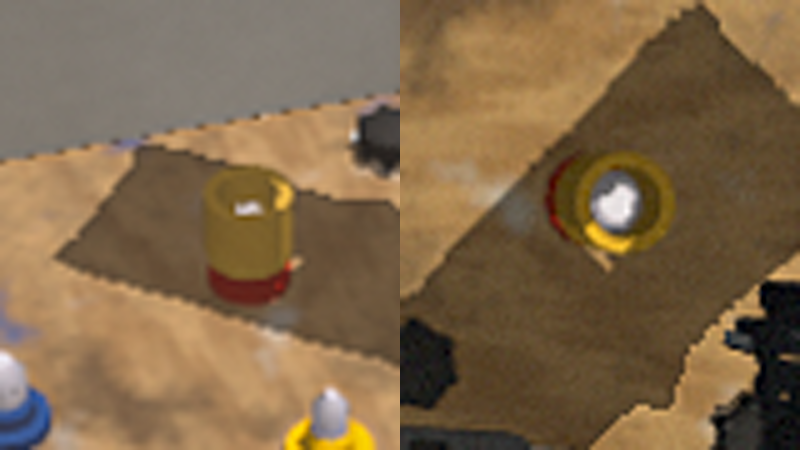

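The bushing sits level on the red post (crop px 249,225 in the side view and 612,200 in the top view). Its lower edge is at about 22 mm, its top at about 68 mm, and the mandrel has sprung back.

```bash
python3 -c "
from bench import sign_off
print(sign_off())"
```

```text
the job is handed in; nothing more can be done
None
```

The job is handed in (no verdict was returned): the bushing stopped at red, was held about 6.5–7 mm down for over a second by my force and depth readings, and now sits level on the red post, with the mandrel back up and the arm clear.

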